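# Set the lamp tripod's leg at its tape mark and lock the cam lever

## Robot

A 6-joint arm with a two-finger parallel gripper is mounted at the origin on the work surface. World frame = base frame: x ahead of the robot, y to its left, z up, the work surface at z = 0. Lengths are in mm, angles in rad, forces in N, time in s.
With the tool pointing down it reaches from about 325 to 875 mm from the base axis. Payload 4.4 kg.
Tool frame: the origin (TCP) lies at the very end of the fingers, on their centre line; the grasp point (between the pads) lies 19 mm behind it; z points along the fingers, y is the line along which they close (so a half turn about z gives the same grasp; the last joint's range is limited). The gripper opens to 85 mm and grips with 20 to 120 N. Pads are 22 mm wide; open, the fingers measure 114 mm over their backs; the gripper's body (76 mm by 85 mm) begins 54 mm behind the grasp point. The pads swing forward as they close: fully open they stand 13 mm farther back than shut.
Start: joints at [1.165, 0.207, 1.542, -0, 1.393, -0.15], TCP at [145.496, 556.29, 231.282] pointing down, gripper open.
Joint ranges: [-2.73, 2.73], [-0.86, 2.22], [0.23, 2.46], [-1.11, 4.25], [0.08, 2.63], [-2.82, 2.82]. Speed limits (rad/s): [2.79, 2.79, 3.14, 3.14, 3.14, 3.14].

## Interface

Orientations are given as a rotation vector (axis times angle).
In Python, from cell import r, viewer gives the robot as it stands. The module is installed in compiled form; this text tells all that it offers.
- The arm moves only by the tool move_arm, never from a script. Its argument "series" is one flat list of numbers, 6 for each row, row after row: the shift along the world's x, y, z in mm, then the turn, a rotation vector about the world's x, y, z in degrees. In form: [tx, ty, tz, ax, ay, az, tx, ty, tz, ax, ay, az, ...]. A call has 1 to 12 rows; each row shifts and turns the commanded pose from where the row before left it; what a row does not reach is not made up. A row lasts 1/8 s, in which the tool goes at most 62.5 mm and 10.7 degrees, less where a joint would pass 70% of its speed; a pose out of reach is approached as far as the arm can. A call is refused whole if a number of a shift passes 62.5 or a number of a turn 10.7, either way. A call with a gripper value outside its range is refused whole. "hand" is the opening, from 0 (shut) to 1 (fully open), set as the call begins (left out, the last holds). The fingers move at their own pace and stop on an object; "squeeze" is the grip in N (left out, the last holds). Time passes only in rows, so rows that do not move let the fingers close. It gives the time, the measured TCP pose, the force, the opening and the grip force at its end, in the units of the state.
- r.state(): the state, without advancing time (a new reading comes with each control period).
- viewer.snapshot(name): name is "side" or "top" or "wrist"; returns a dict with "image" (480x640x3 uint8, red, green, blue), "fx", "fy", "cx", "cy" (pixels), "extrinsics" (4x4, takes a point from world to camera coordinates). Camera axes: x right, y up, looking along -z (the intrinsics and any distortion apply to the point x, -y, -z); pixel columns grow to the right and rows downward; lengths in mm; the calibration is good to about 2 mm. A picture is of the moment at which its call begins. There is no depth.
- r.sign_off(): hands the job in; it is judged then, once.
The state is a dict: "t": time; "qpos": joint angles; "qd": joint speeds; "joint_torque": joint torques, N m; "tool_pos": TCP position; "tcp_rot": TCP orientation; "wrist_force": force on the tool from outside, world axes, zero at the start; "wrist_torque": the same for the moment, N m; "gripper_width": finger opening in mm; "grip_force": force on a finger pad.
Only numpy, scipy, OpenCV 4.12 (cv2) and the standard library are available. Lean on these libraries where they do the work, as an engineer would, in place of code of your own. Each camera call takes 0.05 s, during which the arm holds its last target. There are 200 camera calls.

## Task

The folded lamp tripod lies on the counter with the cam lever of its uppermost leg flipped open. Take the clamp collar of that leg between the fingers together with its open lever, push the leg in along its thin tube until the rim of the collar sits on the tape wrapped round the tube, and, still holding the collar there, press the lever shut flat against it. Finish while holding the leg like this, lever squeezed home and rim still on the tape, without letting go, and leave the other things on the counter where they lie.

Things in the scene. Friction and masses are not known exactly. Their poses are not given: they have to be found in the camera images.
- leg_rim (a point): rim of the top leg's collar: point on the tube's axis at the collar end nearest the tripod's head, 63.5 mm above the counter. x runs level along the leg to its foot (roughly towards the robot), z up, -y to the lever's side (the robot's left). The leg slides only along x, on a 16 mm thick tube; lever open it takes about 6 N and stays where left; lever shut, it is clamped
- mark (a point): middle of the tape that is wrapped round the thin tube as length mark, on the tube's axis; a dark band 12 mm wide (6 mm to either side), always between the collar's rim and the tripod's head at the start.
- leg (a joint): how far the top leg is pulled out, in m: 0 fully in, 0.18 fully out; grows along leg_rim's x axis
- lever (a joint): opening angle of the cam lever, rad: 0 shut flat on the collar, at most 0.8. It swings level about an upright pin at x = 12, y = -17.5 mm of leg_rim and stays where left. About 6 N at the tip moves it, up to 12 N near the end, where the cam bites on the tube and drags at the leg unless the collar is held
- lever_tip (a point): middle of the lever's rounded outer end (8 mm thick), 34 mm from the pin, at the height of the tube's axis. The lever is a bar 20 mm high, 6 mm thick. Shut, it lies beside the collar from x = 12 to 50 mm of leg_rim, outer face at y = -22.5 mm (36 mm across collar and lever); at 0.8 rad the tip reaches y = -46 mm (60 mm across)
- collar_mid (a point): grey box-shaped clamp collar of the top leg (the rules' leg_c0; point: its centre, 31 mm from the rim). In leg_rim's axes it fills x 0 to 62, y -14 to 14, z -15 to 15 mm; hold it by the flat side at y = +14 mm against the lever. Behind it: lower tube 22 mm thick, foot 31 mm thick to x = 276 mm. The other legs and column underneath reach no higher than 41 mm above the counter
- tripod: the folded tripod of a work lamp, aluminium and black plastic, about 0.65 m long, its head 80 mm high, lying still on two of its legs; origin on the counter under the top leg's tube, x towards the feet, which point roughly at the robot
- spanner: chrome open-end spanner 170 mm long, lying flat; leave alone
- awl: awl with a wooden handle, 150 mm long, lying; leave alone
- funnel: green plastic funnel standing mouth down, 100 mm across, 110 mm high; leave alone
- padlock: small steel padlock lying flat, 34 x 40 mm body, 16 mm high; leave alone
- key: small key lying flat, 55 mm long; leave alone
- tumbler: steel tumbler, 72 mm across, 100 mm high; leave alone
- lamphead: head of the work lamp, a box 38 x 100 x 76 mm standing on its bracket; leave alone

How it is judged (in metres and radians):
On the way, in this order (a step that is already met when the one before it is completed fails the run):
1. the collar is held with its rim on the tape while the lever is still open (distance between leg_rim and mark below 0.006 m and value of joint lever above 0.3 rad and contact force between the fingers and leg_c0 above 0.5 N), for 0.2 s.
2. the lever is shut flat with the collar held on the tape (distance between leg_rim and mark below 0.006 m and value of joint lever below 0.06 rad and contact force between the fingers and leg_c0 above 1 N), for 0.2 s.
At the end, for the whole second after the job is handed in: The collar's rim is on the tape (within 6 mm of its middle), the lever is shut (under 0.06 rad), the leg is still, and the fingers still hold the collar with more than 1 N (all of step 2 and velocity of joint leg between -0.005 and 0.005 m/s); the arm keeps its last pose, push and grip.
It fails at once if the lever was shut with the rim off the tape (value of joint lever below 0.12 rad and distance between leg_rim and mark above 0.012 m).
It fails at once if the hand left the collar while the lever was part shut or shut (value of joint lever below 0.25 rad and distance between the grasp point and collar_mid above 0.06 m).
It fails at once if a bystander was pushed away (distance of any of spanner, awl, funnel, padlock, key, tumbler, lamphead from where it was at the start of the episode above 0.03 m).
It also fails if it takes over 34 s, if anything falls off the work surface, if the arm or the gripper's body presses on something with over 40 N, if the wrist force passes 120 N, or if a joint passes its speed limit or range.

## Working session

There is one attempt and no reset: what is moved stays moved. The work goes in short steps, Python scripts to look and compute and a tool call to move; the robot and the scene stay as the last step left them, time stands still between calls to the robot, and variables do not carry over. Pictures are saved under pics/ and viewed, at most 10 in all, crops included, and the job is handed in when it is done.

Besides the shell and the picture viewer there is one more tool, called after ">>>" by a JSON object that holds its "fn" and its "kwargs". move_arm: Moves the arm, as the interface text tells. Its arguments: {"type":"object","properties":{"series":{"type":"array"},"hand":{"type":"number"},"squeeze":{"type":"number"}},"required":["series"]}

```bash
mkdir -p pics
cat > h.py <<'E'
import numpy as np, cv2
from cell import r, viewer
def snap(name,f):
    s=viewer.snapshot(name); cv2.imwrite('pics/'+f,s['image'][:,:,::-1])
    np.savez('pics/'+f+'.npz',**{k:s[k] for k in s}); return s
def ray(s,u,v):
    E=np.array(s['extrinsics']); R=E[:3,:3]; t=E[:3,3]
    d=np.array([(u-s['cx'])/s['fx'],-(v-s['cy'])/s['fy'],-1.0])
    return -R.T@t, R.T@d
def at_z(s,u,v,z):
    o,d=ray(s,u,v); return o+d*(z-o[2])/d[2]
def proj(s,p):
    E=np.array(s['extrinsics']); c=E[:3,:3]@np.array(p,float)+E[:3,3]
    return np.array([s['cx']+s['fx']*c[0]/-c[2], s['cy']+s['fy']*-c[1]/-c[2]])
E
python3 - <<'E'
from h import *
for n in ('top','side'):
    s=snap(n,n+'1.png'); print(n,{k:(np.round(s[k],3).tolist()) for k in s if k!='image'})
print(r.state())
E
```

```text
top {'fx': 621.42, 'fy': 621.42, 'cx': 310.105, 'cy': 233.286, 'extrinsics': [[-0.008, -1.0, 0.018, -5.045], [0.992, -0.006, 0.123, -578.315], [-0.123, 0.018, 0.992, -1213.286], [0.0, 0.0, 0.0, 1.0]]}
side {'fx': 562.224, 'fy': 562.224, 'cx': 322.138, 'cy': 229.639, 'extrinsics': [[0.877, -0.481, 0.01, -496.587], [0.346, 0.645, 0.682, -251.946], [-0.335, -0.594, 0.731, -890.276], [0.0, 0.0, 0.0, 1.0]]}
{'t': 0.1, 'qpos': array([ 1.16449623e+00,  2.07363422e-01,  1.54282420e+00, -1.95767971e-05,
        1.39347968e+00, -1.50475062e-01]), 'qd': array([-0.0023793 , -0.0001401 , -0.00321762, -0.00086299, -0.00090083,
       -0.00183888]), 'joint_torque': array([-6.53928910e-04, -3.84087074e+01, -2.92551720e+01, -3.22799178e-04,
        4.73714434e-03,  1.01628981e-05]), 'tool_pos': array([145.23022402, 555.65139636, 230.21938282]), 'tcp_rot': array([-0.40067813, -3.11537896,  0.00314116]), 'wrist_force': array([-0.37221055,  0.2135915 , -0.13159089]), 'wrist_torque': array([-0.01586935, -0.03591533, -0.01355532]), 'grip_force': 0.0, 'gripper_width': 85.32385788587179}
```

View pics/top1.png

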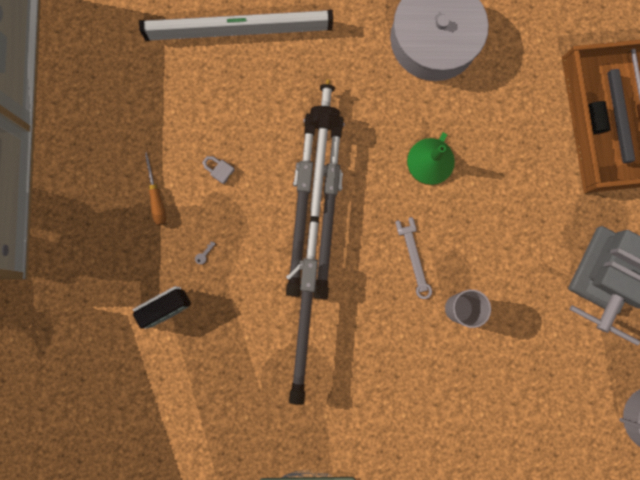

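View pics/side1.png

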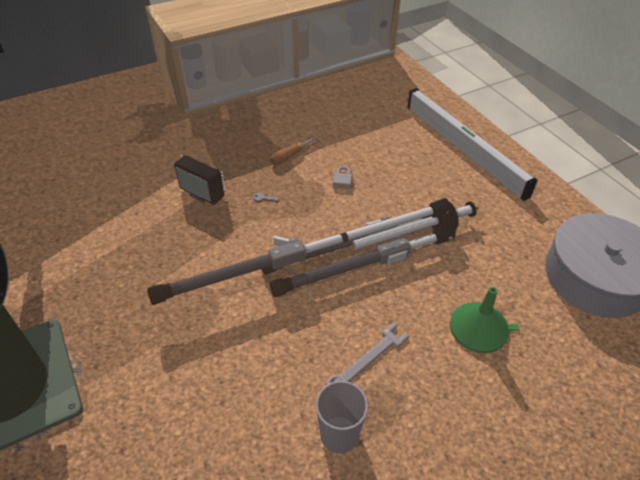

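The top view shows the tape at about (314,218), the collar between about (311,262) and (308,289), and the lever tip at about (290,276). I'll enlarge that part.

Run:
```python
from h import *
im=cv2.imread('pics/top1.png')[200:300,260:360]
cv2.imwrite('pics/c1.png',cv2.resize(im,None,fx=6,fy=6,interpolation=cv2.INTER_CUBIC))
```

```text
(no output)
```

View pics/c1.png

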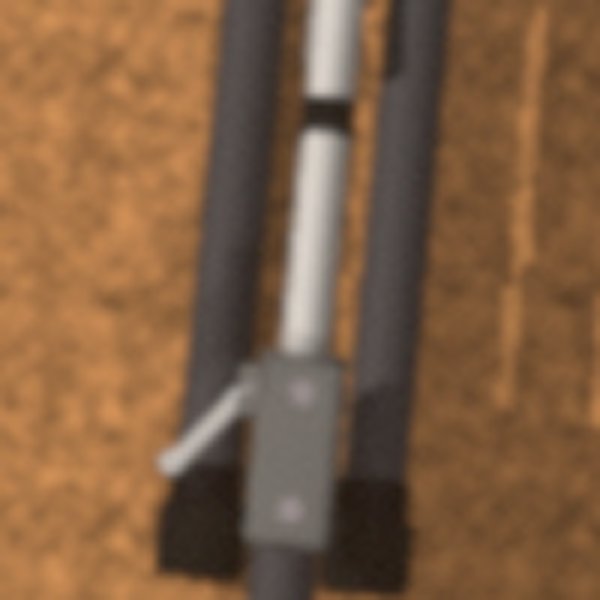

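Run:
```python
from h import *
s=dict(np.load('pics/top1.png.npz'))
P=lambda u,v,z: at_z(s,260+u/6-.4,200+v/6-.4,z)
tape=P(327,115,71.5); rim=P(302,356,78.5); end=P(286,548,78.5); tip=P(172,462,73.5)
foot=at_z(s,297,392,63.5+11)
print(tape,rim,end,tip,foot,np.linalg.norm(end-rim))
for a,b in((rim,end),(tape,rim),(tape,foot),(tape,end)): print(np.degrees(np.arctan2(*(b-a)[1::-1])), np.linalg.norm((b-a)[:2]))
x=(end-tape)[:2];x/=np.linalg.norm(x)
y=np.array([-x[1],x[0]]); d=(tip-rim)[:2]; print('tip in rim',d@x,d@y)
from scipy.spatial.transform import Rotation as R
print(R.from_rotvec(r.state()['tcp_rot']).as_matrix().round(3))
```

```text
[602.43827573 -16.28444012  71.5       ] [523.08574888  -7.3926475   78.5       ] [461.58017151  -1.80159763  78.5       ] [489.56547536  34.61983348  73.5       ] [271.89884999  18.88151054  74.5       ] 61.75917653671473
174.8059094794826 61.75917653671473
173.60643153604988 79.84915461609934
173.9271696029722 332.4048075034063
174.1295531607942 141.60070003554867
tip in rim 37.641497001321646 -38.36371982409028
[[-0.967  0.253 -0.001]
 [ 0.253  0.967 -0.002]
 [ 0.    -0.002 -1.   ]]
```

>>> {"fn": "move_arm", "kwargs": {"series": [28,-45.5,-5,0,0,0.725,28,-45.5,-5,0,0,0.725,28,-45.5,-5,0,0,0.725,28,-45.5,-5,0,0,0.725,28,-45.5,-5,0,0,0.725,28,-45.5,-5,0,0,0.725,28,-45.5,-5,0,0,0.725,28,-45.5,-5,0,0,0.725,28,-45.5,-5,0,0,0.725,28,-45.5,-5,0,0,0.725,28,-45.5,-10,0,0,0.725,28,-45.5,-10,0,0,0.725], "hand": 1, "squeeze": 20}}

```text
t: 1.6
tool_pos: [482.0, 8.7, 160.8]
tcp_rot: [-0.163, -3.137, -0.0]
wrist_force: [1.3, 0.5, 0.5]
gripper_width: 85.6
grip_force: 0.0
```

Run:
```python
from h import *
from scipy.spatial.transform import Rotation as R
s=snap('wrist','w1.png'); print({k:(np.round(s[k],3).tolist()) for k in s if k!='image'})
st=r.state(); print(st['t'],st['tool_pos'],st['wrist_force'],R.from_rotvec(st['tcp_rot']).as_matrix().round(3))
```

```text
{'fx': 356.485, 'fy': 356.485, 'cx': 321.202, 'cy': 244.904, 'extrinsics': [[0.104, 0.995, 0.001, -58.731], [-0.961, 0.101, -0.259, 478.2], [-0.258, 0.026, 0.966, -186.631], [0.0, 0.0, 0.0, 1.0]]}
1.65 [484.8207386    3.23638156 159.95314837] [ 3.04292512 -4.48304064 -0.34570608] [[-0.994  0.107  0.002]
 [ 0.107  0.994 -0.005]
 [-0.002 -0.005 -1.   ]]
```

View pics/w1.png

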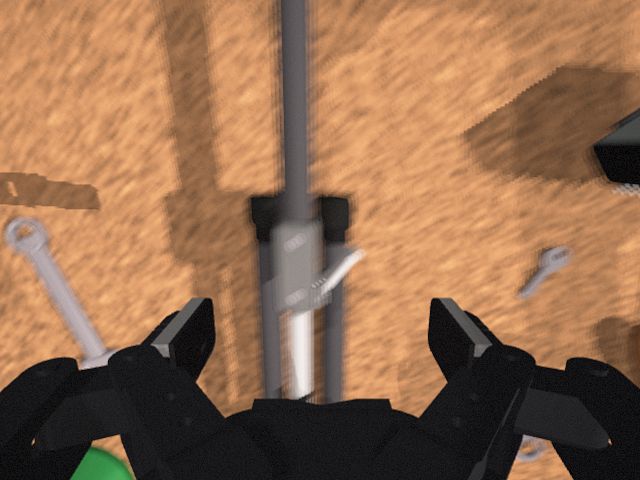

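The wrist picture was blurred by motion: collar near (296,265), lever tip near (360,252). I'll let it settle and lower a little before a sharp look.

>>> {"fn": "move_arm", "kwargs": {"series": [2,0,-15,0,0,0,2,0,-15,0,0,0,0,0,0,0,0,0,0,0,0,0,0,0]}}

```text
t: 2.15
tool_pos: [485.1, 11.3, 131.2]
tcp_rot: [-0.16, -3.137, -0.0]
wrist_force: [0.6, 0.1, 0.3]
gripper_width: 85.2
grip_force: 0.0
```

Run:
```python
from h import *
s=snap('wrist','w2.png'); st=r.state(); print(st['t'],st['tool_pos'],st['wrist_force'],np.round(s['extrinsics'],3).tolist())
im=s['image'][:,:,::-1][180:330,220:420]
cv2.imwrite('pics/w2c.png',cv2.resize(im,None,fx=4,fy=4,interpolation=cv2.INTER_CUBIC))
ex=np.array([-.9945,.1045,0]);ey=np.array([-.1045,-.9945,0]);rim=np.array([523.1,-7.7,63.5])
for n,p in dict(rimtop=(0,0,15),endtop=(62,0,15),endl=(62,-14,15),endr=(62,14,15),tip=(37.6,-38.4,10)).items():
    print(n,(proj(s,rim+p[0]*ex+p[1]*ey+[0,0,p[2]])-[220,180])*4)
```

```text
2.2 [485.48906748  11.07736822 131.62585875] [ 0.73705086 -0.42813543 -0.2470283 ] [[0.102, 0.995, 0.001, -60.759], [-0.961, 0.099, -0.259, 473.371], [-0.258, 0.025, 0.966, -157.426], [0.0, 0.0, 0.0, 1.0]]
rimtop [306.71519461 591.06827843]
endtop [299.91020053 191.62297487]
endl [399.4897297 191.8289661]
endr [200.30632056 191.41693326]
tip [563.70185041 345.78350877]
```

View pics/w2c.png

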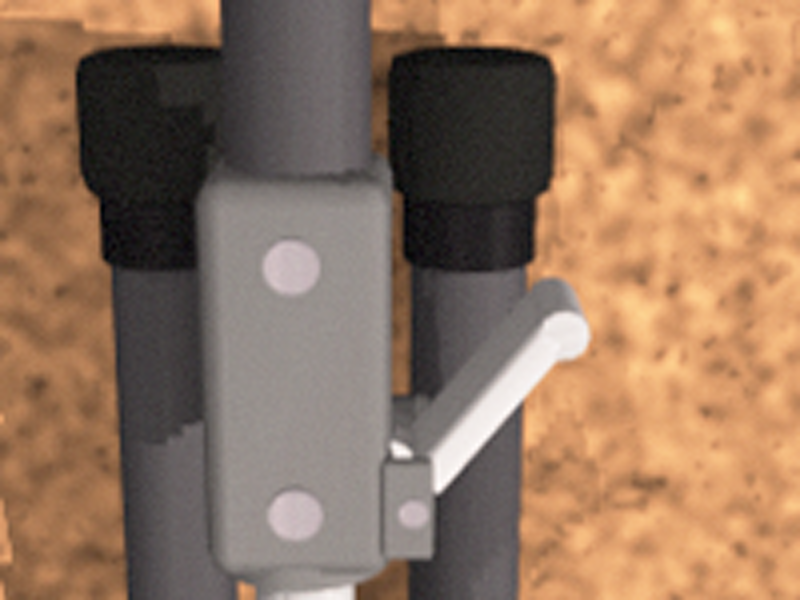

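Sharp view: collar x 200–388, end edge y≈180, rim edge y≈572, tip (566,333) in the crop. That is about 2 mm nearer the foot and 1 mm to +y from my top-view estimate, inside the calibration error. I'll descend and close partway.

>>> {"fn": "move_arm", "kwargs": {"series": [0,0,-22,0,0,0,0,0,-22,0,0,0,0,0,-22,0,0,0,0,0,-20,0,0,0,0,0,0,0,0,0,0,0,0,0,0,0]}}

```text
t: 2.95
tool_pos: [486.4, 10.4, 46.4]
tcp_rot: [0.162, 3.135, -0.0]
wrist_force: [0.2, -0.4, -0.2]
gripper_width: 85.5
grip_force: 0.0
```

>>> {"fn": "move_arm", "kwargs": {"series": [0,0,0,0,0,0,0,0,0,0,0,0,0,0,0,0,0,0,0,0,0,0,0,0], "hand": 0.7}}

```text
t: 3.45
tool_pos: [485.6, 10.3, 45.4]
tcp_rot: [0.163, 3.137, -0.0]
wrist_force: [0.5, 0.5, 0.3]
gripper_width: 60.0
grip_force: 0.0
```

Run:
```python
from h import *
st=r.state(); print({k:np.round(st[k],2) for k in ('t','tool_pos','wrist_force','grip_force','gripper_width')})
s=snap('wrist','w3.png')
```

```text
{'t': np.float64(3.45), 'tool_pos': array([485.56,  10.25,  45.4 ]), 'wrist_force': array([0.46, 0.55, 0.34]), 'grip_force': np.float64(0.0), 'gripper_width': np.float64(59.99)}
```

View pics/w3.png

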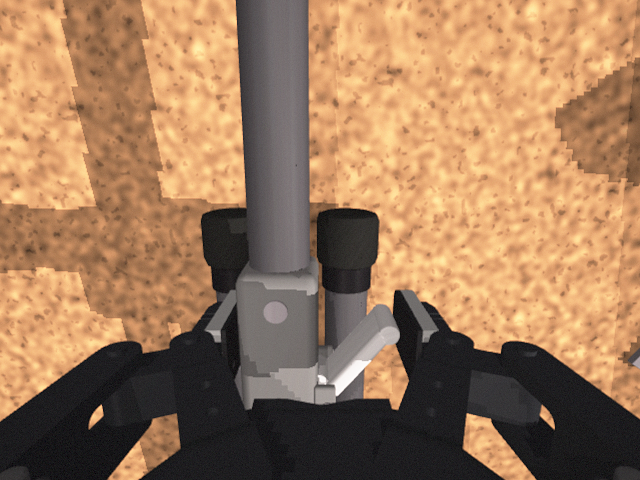

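The collar's left side is at about x=240, almost touching the left pad. The lever tip at (395,325) is just short of the right pad. Next I close to light contact and press the flat side laterally.

>>> {"fn": "move_arm", "kwargs": {"series": [0,1.5,0,0,0,0,0,1.5,0,0,0,0,0,0,0,0,0,0], "hand": 0.66}}

```text
t: 3.88
tool_pos: [485.3, 9.4, 45.6]
tcp_rot: [-0.159, -3.137, 0.012]
wrist_force: [-2.5, -14.1, 2.6]
gripper_width: 56.5
grip_force: 19.9
```

>>> {"fn": "move_arm", "kwargs": {"series": [5,-0.5,0,0,0,0,5,-0.5,0,0,0,0,5,-0.5,0,0,0,0,5,-0.6,0,0,0,0,0,0,0,0,0,0]}}

```text
t: 4.5
tool_pos: [504.4, 7.3, 45.6]
tcp_rot: [-0.16, -3.134, 0.011]
wrist_force: [-5.1, -13.3, 5.5]
gripper_width: 56.2
grip_force: 19.9
```

Run:
```python
from h import *
st=r.state(); print({k:np.round(st[k],2) for k in ('t','tool_pos','wrist_force','grip_force','gripper_width')})
a=snap('wrist','w4.png')['image'];b=cv2.cvtColor(cv2.imread('pics/w3.png'),cv2.COLOR_BGR2RGB)
o=np.hstack([b[180:420,160:480],a[180:420,160:480]])
cv2.imwrite('pics/w4c.png',o[:,:,::-1])
```

```text
{'t': np.float64(4.5), 'tool_pos': array([504.43,   7.33,  45.59]), 'wrist_force': array([ -5.12, -13.32,   5.49]), 'grip_force': np.float64(19.87), 'gripper_width': np.float64(56.2)}
```

View pics/w4c.png

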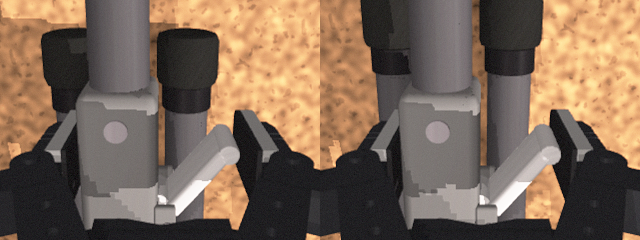

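The collar's screw stays at row 132 in both views, so it travels with the hand without slip and the lever is still open. On to the tape.

>>> {"fn": "move_arm", "kwargs": {"series": [6,-0.6,0,0,0,0,6,-0.6,0,0,0,0,6,-0.6,0,0,0,0,6,-0.7,0,0,0,0,6,-0.6,0,0,0,0,6,-0.6,0,0,0,0,6,-0.6,0,0,0,0,6,-0.7,0,0,0,0,6,-0.6,0,0,0,0,6,-0.7,0,0,0,0,0,0,0,0,0,0,0,0,0,0,0,0]}}

```text
t: 6.05
tool_pos: [564.5, 0.9, 45.6]
tcp_rot: [-0.161, -3.135, 0.011]
wrist_force: [-3.5, -12.6, 4.8]
gripper_width: 56.7
grip_force: 19.5
```

Run:
```python
from h import *
st=r.state(); print({k:np.round(st[k],2) for k in ('t','tool_pos','wrist_force','grip_force','gripper_width')})
a=snap('wrist','w5.png')['image'];b=snap('side','s5.png')['image'];t=snap('top','t5.png')['image']
s1=dict(np.load('pics/side1.png.npz'))['image']
f=lambda i:cv2.resize(i,(400,300),interpolation=cv2.INTER_CUBIC)
o=np.vstack([np.hstack([f(a[180:420,160:480]),f(t[150:300,210:410])]),np.hstack([f(b[195:285,280:400]),f(s1[195:285,280:400])])])
cv2.imwrite('pics/c5.png',o[:,:,::-1])
```

```text
{'t': np.float64(6.05), 'tool_pos': array([564.53,   0.89,  45.59]), 'wrist_force': array([ -3.49, -12.62,   4.84]), 'grip_force': np.float64(19.53), 'gripper_width': np.float64(56.7)}
```

View pics/c5.png

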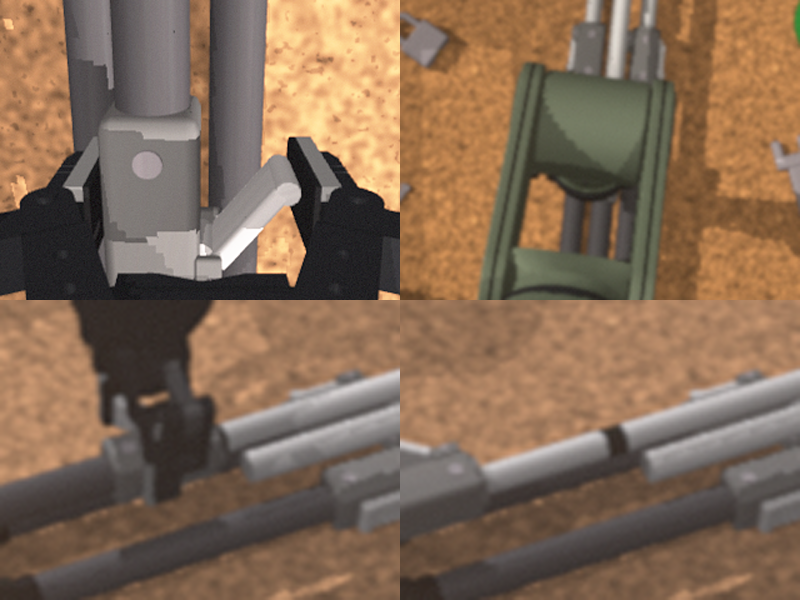

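Run:
```python
from h import *
a=np.load('pics/s5.png.npz')['image'];b=np.load('pics/side1.png.npz')['image']
f=lambda i:cv2.resize(i[215:255,330:370],(400,400),interpolation=cv2.INTER_CUBIC)
cv2.imwrite('pics/c6.png',np.hstack([f(a),f(b)])[:,:,::-1])
s=dict(np.load('pics/side1.png.npz'))
ex=np.array([-.9945,.1045,0]);t=np.array([602.4,-16.3,63.5])
for d in(-6,0,6):
  for q in (0,14): print(d,q,(proj(s,t+d*ex+np.array([-.1045,-.9945,0])*q)-[330,215])*10)
```

```text
-6 0 [168.54285667 197.10143897]
-6 14 [200.23061691 249.36094445]
0 0 [138.89288722 206.17885842]
0 14 [170.37768925 258.59845376]
6 0 [109.14981807 215.28478059]
6 14 [140.43022332 267.86521643]
```

View pics/c6.png

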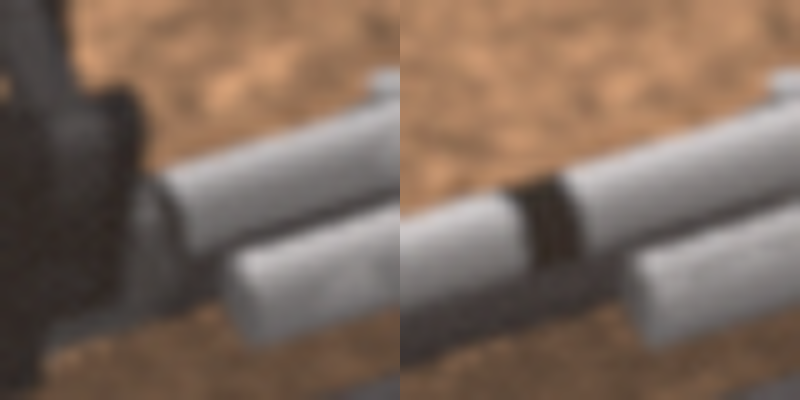

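The far edge of the tape still shows a strip of about 3–4 mm past the rim. Allowing for the ~3.5 mm the collar hides, the rim is about 1 mm from the tape's middle, with the lever open. Now I shut the lever in steps, shifting the hand so the flat-side pad stays on the collar.

>>> {"fn": "move_arm", "kwargs": {"series": [-0.2,-2,0,0,0,0,-0.2,-2,0,0,0,0,0,0,0,0,0,0], "hand": 0.56, "squeeze": 40}}

```text
t: 6.58
tool_pos: [564.8, -3.5, 47.1]
tcp_rot: [-0.159, -3.136, 0.014]
wrist_force: [-7.0, -12.4, 11.2]
gripper_width: 47.8
grip_force: 16.1
```

>>> {"fn": "move_arm", "kwargs": {"series": [-0.3,-2.5,0,0,0,0,-0.3,-2.5,0,0,0,0,0,0,0,0,0,0], "hand": 0.46}}

```text
t: 6.95
tool_pos: [565.6, -7.9, 48.0]
tcp_rot: [0.163, 3.135, -0.009]
wrist_force: [-4.6, -8.9, 12.5]
gripper_width: 39.6
grip_force: 11.3
```

>>> {"fn": "move_arm", "kwargs": {"series": [-0.5,-2,0,0,0,0,-0.5,-1,0,0,0,0,0,0,0,0,0,0,0,0,0,0,0,0], "hand": 0.3}}

```text
t: 7.45
tool_pos: [565.7, -10.2, 48.6]
tcp_rot: [0.163, 3.133, -0.008]
wrist_force: [-3.6, -6.9, 12.9]
gripper_width: 34.7
grip_force: 39.2
```

Run:
```python
from h import *
st=r.state(); print({k:np.round(st[k],2) for k in ('t','tool_pos','wrist_force','grip_force','gripper_width')})
a=snap('side','s7.png')['image'];w=snap('wrist','w7.png')['image']
f=lambda i:cv2.resize(i,(400,400),interpolation=cv2.INTER_CUBIC)
cv2.imwrite('pics/c7.png',np.hstack([f(a[215:255,330:370]),f(w[200:420,180:400])])[:,:,::-1])
```

```text
{'t': np.float64(7.45), 'tool_pos': array([565.7 , -10.17,  48.57]), 'wrist_force': array([-3.56, -6.94, 12.88]), 'grip_force': np.float64(39.18), 'gripper_width': np.float64(34.69)}
```

View pics/c7.png

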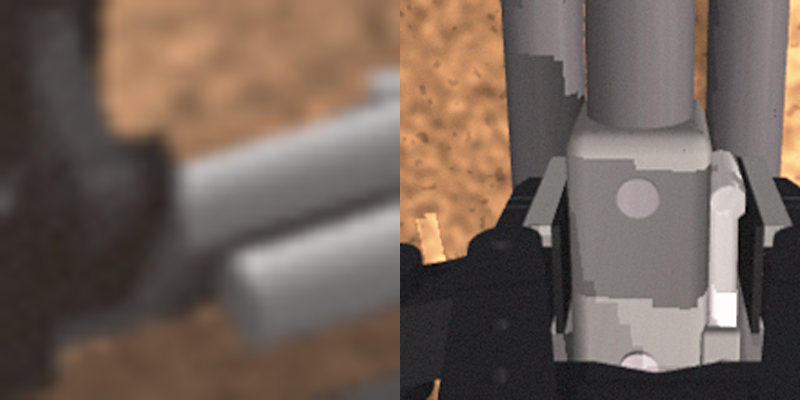

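Run:
```python
from h import *
ex=np.array([-.9945,.1045,0]);t=np.array([602.4,-16.3,0])
for n,u,v in (('w3',160+115,180+132),('w4',160+117,180+132),('w5',160+147/1.25,180+165/1.25),('w7',180+238*.55,200+198*.55)):
    p=at_z(dict(np.load(f'pics/{n}.png.npz')),u,v,78.5); print(n,p.round(1),'from tape',((p-t)@ex).round(2))
s=dict(np.load('pics/w2.png.npz'))
for v in (268,515,180,572): print(((at_z(s,220+293/4,180+v/4,78.5)-t)@ex).round(2))
```

```text
w3 [472.1  -4.2  78.5] from tape 130.88
w4 [491.3  -6.3  78.5] from tape 111.55
w5 [551.4 -12.6  78.5] from tape 51.12
w7 [553.7 -12.6  78.5] from tape 48.81
130.62
92.32
143.42
82.94
```

>>> {"fn": "move_arm", "kwargs": {"series": [0,0,0,0,0,0,0,0,0,0,0,0,0,0,0,0,0,0,0,0,0,0,0,0]}}

```text
t: 8.05
tool_pos: [565.7, -10.2, 48.6]
tcp_rot: [0.163, 3.133, -0.008]
wrist_force: [-4.7, -6.5, 14.0]
gripper_width: 34.5
grip_force: 39.2
```

Run:
```python
from h import *
st=r.state(); print(st['tool_pos'],st['grip_force'],st['gripper_width']); print(r.sign_off())
```

```text
[565.74595169 -10.16912222  48.62604904] 39.20344412326813 34.51226427526697
the job is handed in; nothing more can be done
None
```

I handed the job in at about 8 s, still holding the collar with about 39 N; the lever looks shut flat and the rim is an estimated 1–2 mm from the tape's middle, though the hand hid the rim from the cameras and no verdict came back.

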